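# Book a bearing block into the assembly nest

### The job

Pick the blue bearing block off the cardboard and gently set it flat and fully home in the matching orange-floored pocket of the nest, and let go. Then turn the swivel hook so that its arm faces along the yellow stripe on its foot, and after that hang the yellow job tag on the hook by its eye, so that it hangs free. Leave the other tags and all the other parts where they are.

Things in the scene. Friction and masses are not known exactly. Their poses are not given: they have to be found in the camera images.
- block: blue bearing block, 0.3-0.65 kg, loose, flat on the sheet (3 thick), any heading. T-shaped foot 16 thick: main part x -35..35, y -30..30; tongue y -14..14 on to x = 61. On it the housing, 50 (x) by 34 (y) up to z = 46, narrower in x above, rounded top z = 62-68; bearing in its flat y faces: grip across these. Origin: underside, below the housing centre; x to the tongue, z up
- nest: fixed aluminium plate 150 x 104 x 10 (x -62..88, y -52..52) with dark walls 14 tall on it (tops z = 24) round an orange-floored pocket of the block's foot shape, 2 mm larger on every side. Origin: on the table, under the point where the seated block's origin belongs; x to the pocket's tongue end
- nest_floor (a point): point on the pocket floor (10 above the table) where the origin of the seated block belongs; axes as the nest
- stand: the tag stand, fixed: grey round foot 90 dia (10 to 14 tall), post 18 dia. A yellow stripe on the foot runs from the post along -x: the way the hook has to face. Origin: on the table on the post's axis
- hook (a joint): swivel of the hook about the post's upright axis, rad: 0 = hook arm over the yellow stripe (along the stand's -x), positive = turned anticlockwise seen from above. It starts at 0.6 to 1.5, can turn from -2.6 to 2.6, and stays where it is left (about 0.08 N m of friction)
- hook_arm (a point): on top of the hook arm, 55 from the swivel axis, 214 above the table; its -x points outwards along the arm to the tip. The arm is a level steel bar 8 dia, centre 210 above the table, ending 100 from the axis in an upturned tip whose top is 226 above the table
- hook_fin (a point): on the swivel axis, 245 above the table, in the red thumb fin on top of the swivel: 30 long along the arm, 12 thick, from 222 to 262 above the table. The fin turns with the arm; x axis as hook_arm. Below it the black hub is 28 dia, top 222
- rack: tag rack, fixed, grey, 50 (x) x 176 (y) x 30 tall, with three slots in a row along y (56 pitch, each 13 x 48, floor 6 above the table), a tag upright in each, colours in any order. Origin: underside centre
- tag_yellow: the yellow job tag, 0.035-0.07 kg, a rigid upright plate 10 thick (x), 44 wide (y), 134 tall. Its eye is a rectangular window 28 wide (y), from z = 50 to z = 88; above it a bar 44 wide to z = 100 and a grip tab 30 wide to z = 134. Origin: middle of the lower edge; z up. The two faces are alike
- tag_eye (a point): middle of the upper edge of the yellow tag's eye (88 above its lower edge), the edge that rests on the hook arm when hung
- tag_white: white tag, same shape, in another slot: to be left there
- tag_green: green tag, same shape, in another slot: to be left there
- sheet: cardboard parts sheet, fixed, 235 x 225 x 3, under the block. Origin: underside centre
- rotor: upright mixer rotor: steel hub 25 dia x 68 tall on a toothed disc 56 dia x 16; stands on a corner of the parts sheet; loose, leave alone
- grease_jar: white jar with red cap, 54 dia x 85 tall, on the opposite corner of the parts sheet; loose, leave alone
- bearing_a: ball bearing lying flat, 38 dia x 13, on a corner of the parts sheet; loose, leave alone
- bearing_b: ball bearing lying flat, 34 dia x 11, on a corner of the parts sheet; loose, leave alone
- small_rotor: small rotor, toothed disc 44 dia x 16 with a hub to 30 tall, standing on the table close to the nest; loose, leave alone
- seal_ring: clear ring 60 dia x 10, lying on the table close to the nest; loose, leave alone
- wrench: open wrench 150 long, lying on the table behind the work; loose, leave alone
- spacer: aluminium sleeve 40 dia x 35 tall, behind the work; loose, leave alone
Things that resemble listed ones, but are neither listed nor needed, are in the scene too. Several things have the shape of the tag_yellow; the one meant has the colours described above.

How it is judged:
By the outcome, as a careful person would: the job done as asked, in the order asked, and still so for the second after the job is handed in, with the robot touching nothing.
It also fails if it takes over 72 s, if anything falls off the work surface, if the arm or the gripper's body presses on something with over 40 N, if the wrist force passes 120 N, or if a joint passes its speed limit or range.

### The arm

A 7-joint arm with a two-finger parallel gripper is mounted at the origin on the work surface. World frame = base frame: x ahead of the robot, y to its left, z up, the work surface at z = 0. Lengths are in m, angles in rad, forces in N, time in s.
With the tool pointing down it reaches from about 0.4 to 0.925 m from the base axis. Payload 4.1 kg.
Tool frame: the origin (TCP) lies at the very end of the fingers, on their centre line; the grasp point (between the pads) lies 19 mm behind it; y points along the fingers, z is the direction in which the jaws open and shut, and the axes are right-handed (so a half turn about y gives the same grasp; the last joint's range is limited). The gripper opens to 85 mm and grips with 20 to 120 N. Pads are 22 mm wide; open, the fingers measure 114 mm over their backs; the gripper's body (76 mm by 85 mm) begins 54 mm behind the grasp point. The pads swing forward as they close: fully open they stand 13 mm farther back than shut.
Start: joints at [1.246, 0.398, 0.045, 1.537, -0.019, 1.207, -0.051], TCP at [0.146, -0.634, 0.231] pointing down, gripper open.
Joint ranges: [-2.82, 2.82], [-0.49, 2.23], [-1.37, 1.46], [0, 2.46], [-1.36, 4.5], [0.23, 2], [-2.94, 2.94]. Speed limits (rad/s): [2.57, 2.57, 3.14, 3.14, 3.14, 3.14, 3.14].

### API

Orientations are given as [roll, pitch, yaw] about the fixed x, y, z axes, in that order (R = Rz(yaw) Ry(pitch) Rx(roll)).
In Python, from station import read_state, get_image, job_done gives the robot as it stands. The module is installed in compiled form; this text tells all that it offers.
- The arm moves only by the shell command python3 -m handwheel 'ROWS' [FORCE]. ROWS is JSON, a list of rows, each a list of 7 numbers: the shift along the tool's x, y, z in mm, then the turn, a rotation vector about the tool's x, y, z in degrees, then the closure in counts, from 0 (fully open) to 255 (shut). A call has 1 to 10 rows; each row shifts and turns the commanded pose from where the row before left it, along the tool's axes as they then stand; what a row does not reach is not made up. A row lasts 1/12 s, in which the tool goes at most 41.7 mm and 7.16 degrees, less where a joint would pass 70% of its speed; a pose out of reach is approached as far as the arm can. A call with a gripper value outside its range is refused whole. The fingers move at their own pace and stop on an object; FORCE is the grip in N (left out, the last holds). Time passes only in rows, so rows that do not move let the fingers close. It gives the time, the measured TCP pose, the force and the opening at its end, in the units of the state.
- read_state(): the state, without advancing time (a new reading comes with each control period).
- get_image(name): name is "scene" or "top" or "wrist"; returns a dict with "color" (480x640x3 uint8, red, green, blue), "fx", "fy", "cx", "cy" (pixels), "R" (3x3) and "t" (3): a world point X has camera coordinates R X + t. Camera axes: x right, y down, z forward; pixel columns grow to the right and rows downward; lengths in m; the calibration is good to about 2 mm. A picture is of the moment at which its call begins. There is no depth.
- job_done(): hands the job in, once; it reports no verdict.
The state is a dict: "time_s": time; "q": joint angles; "qvel": joint speeds; "tau": joint torques, N m; "tool_pos": TCP position; "eef_rot": TCP orientation; "contact_force": force on the tool from outside, world axes, zero at the start; "ft_torque": the same for the moment, N m; "width": opening from 0.0 (shut) to 1.0 (fully open).
Only numpy, scipy, OpenCV 4.12 (cv2) and the standard library are available. Lean on these libraries where they do the work, as an engineer would, in place of code of your own. Each camera call takes 0.05 s, during which the arm holds its last target. There are 200 camera calls.

## Working session

There is one attempt and no reset: what is moved stays moved. The work goes in short steps, Python scripts to look and compute and a shell command to move; the robot and the scene stay as the last step left them, time stands still between calls to the robot, and variables do not carry over. Pictures are saved under pics/ and viewed, about 8 in all and at most 12, crops included, and the job is handed in when it is done.

```bash
mkdir -p pics; cat > h.py <<'E'
import numpy as np,cv2
from station import read_state,get_image
def snap(n,f=None):
    im=get_image(n)
    if f: cv2.imwrite('pics/'+f,im['color'][:,:,::-1])
    return im
def ray(im,uv,z):
    d=im['R'].T@np.array([(uv[0]-im['cx'])/im['fx'],(uv[1]-im['cy'])/im['fy'],1.]); c=-im['R'].T@im['t']
    return c+d*(z-c[2])/d[2]
def proj(im,X):
    p=im['R']@np.array(X)+im['t']; return im['fx']*p[0]/p[2]+im['cx'],im['fy']*p[1]/p[2]+im['cy']
E
python3 - <<'E'
from h import *
import pickle
a={n:snap(n,n+'0.png') for n in('top','scene')}
pickle.dump(a,open('a.pkl','wb'))
for n in a: print(n,-a[n]['R'].T@a[n]['t'],a[n]['fx'])
print(read_state())
E
```

```text
top [0.3340994  0.02200309 1.36315929] 480.25682670857884
scene [ 1.20403504 -0.3516272   0.8719355 ] 439.2479477606438
{'time_s': 0.1, 'q': array([ 1.246007  ,  0.3991567 ,  0.04501335,  1.53776065, -0.01869536,
        1.20689867, -0.05066093]), 'qvel': array([ 0.00060921, -0.00017876,  0.00107833, -0.00341349,  0.00026899,
        0.00240778,  0.00149836]), 'tau': array([ 4.12939306e-03, -4.76261795e+01,  1.37001682e+00, -2.54952157e+01,
        1.18905521e-02,  5.06923796e-03, -1.32705094e-05]), 'tool_pos': array([ 0.14542689, -0.63293429,  0.23033894]), 'eef_rot': array([-1.57259451e+00, -1.21277862e-04, -2.91562942e+00]), 'contact_force': array([ 0.08616278, -0.1777436 , -0.09363067]), 'ft_torque': array([ 0.00740742, -0.03046886,  0.01878676]), 'width': 1.0013193913446894}
```

View pics/top0.png

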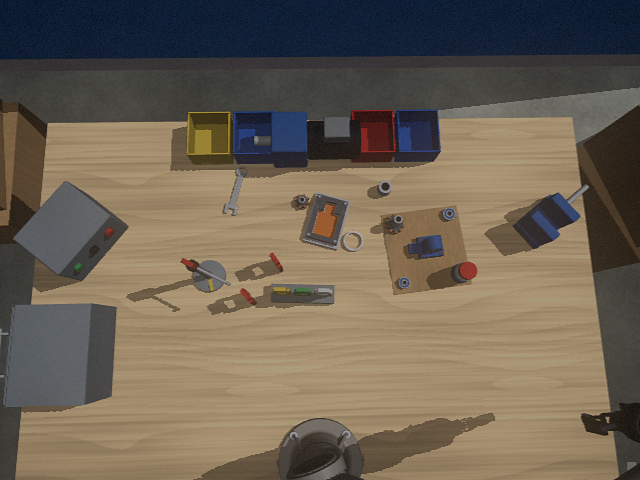

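View pics/scene0.png

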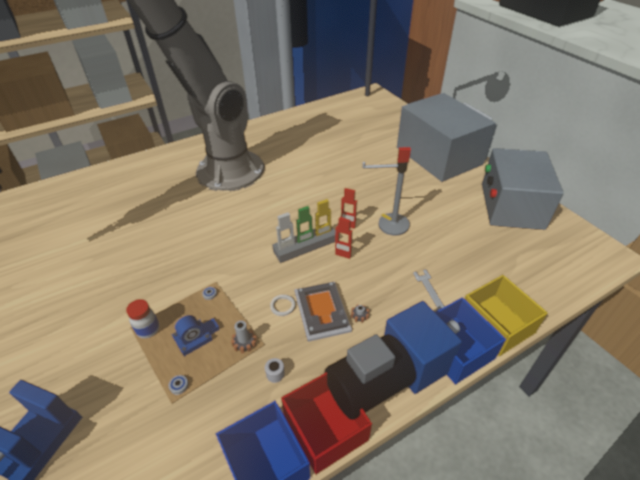

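The top view shows the block at about (430,247), nest (326,221), stand foot (209,277) with yellow stripe towards (210,287), hook arm to (230,285), and rack (303,294). The rack holds yellow (282,291), green (303,291) and white (324,291) tags. Two red look-alikes stand on the table at (277,263) and (248,296). The yellow tag in the rack is the one meant, by its colour.

```bash
python3 - <<'E'
import pickle,cv2,numpy as np
a=pickle.load(open('a.pkl','rb'))
t=a['top']['color'][:,:,::-1]; s=a['scene']['color'][:,:,::-1]
c1=cv2.resize(t[185:300,290:480],None,fx=4,fy=4,interpolation=cv2.INTER_CUBIC)
cv2.imwrite('pics/c1.png',c1)
c2=cv2.resize(t[245:315,170:345],None,fx=4.5,fy=4.5,interpolation=cv2.INTER_CUBIC)
c3=cv2.resize(s[140:265,265:420],None,fx=2.2,fy=2.2,interpolation=cv2.INTER_CUBIC)
p=np.zeros((c2.shape[0]+c3.shape[0],max(c2.shape[1],c3.shape[1]),3),np.uint8)
p[:c2.shape[0],:c2.shape[1]]=c2;p[c2.shape[0]:,:c3.shape[1]]=c3
cv2.imwrite('pics/c2.png',p);print(p.shape)
E
```

```text
(590, 788, 3)
```

View pics/c1.png

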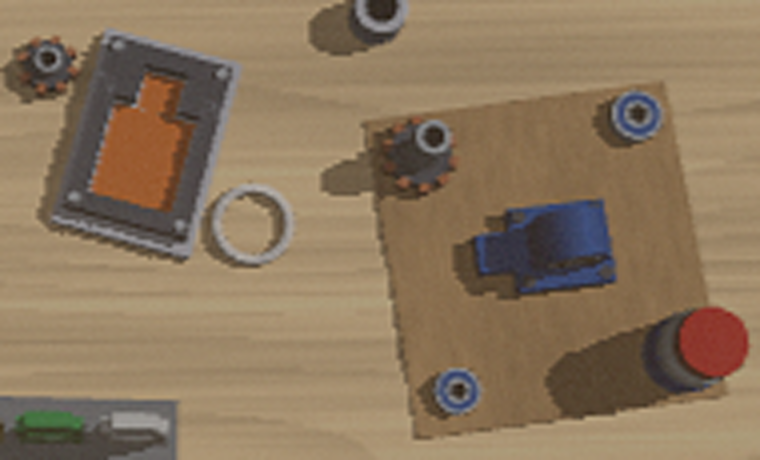

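View pics/c2.png

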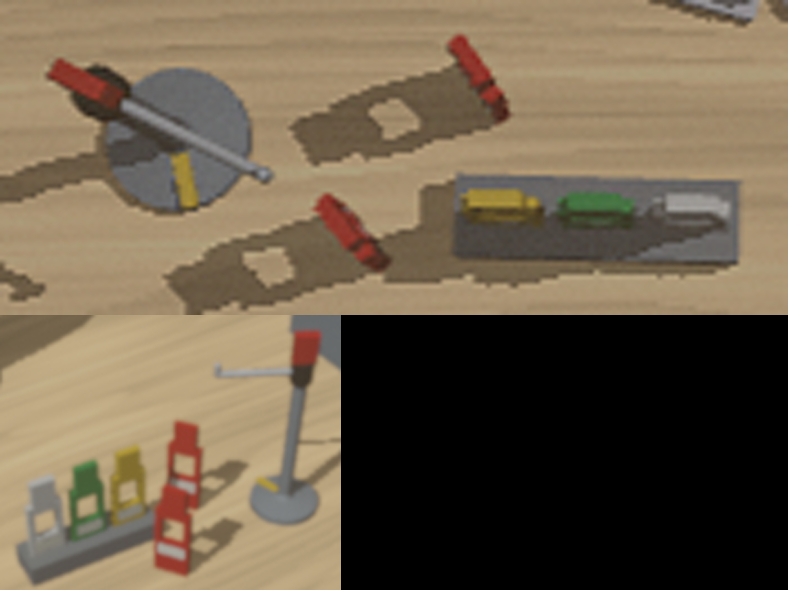

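c1 shows the block with its tongue to the left (crop 477,257), and the nest pocket tongue pointing up (165,75). c2 shows the hook arm from the hub (120,100) to the tip (265,175), the stripe from (180,155) to (188,205), and the yellow tag in the leftmost rack slot (503,205). The red tags at (480,80) and (350,235) are look-alikes to avoid.

```bash
python3 - <<'E'
import pickle
from h import *
a=pickle.load(open('a.pkl','rb'));t=a['top'];s=a['scene']
def c1(u,v,z): return ray(t,(290+(u+.5)/4-.5,185+(v+.5)/4-.5),z)*1000
def c2(u,v,z): return ray(t,(170+(u+.5)/4.5-.5,245+(v+.5)/4.5-.5),z)*1000
np.set_printoptions(precision=1,suppress=True)
te=(c1(474,237,.019)+c1(480,277,.019))/2
print('tongue end',te,'foot near corners',c1(512,208,.019),c1(520,296,.019),c1(613,283,.019))
h=cv2.cvtColor(t['color'],cv2.COLOR_RGB2HSV)
m=cv2.inRange(h,(8,180,120),(16,255,255));m[:,:290]=0;m[:,360:]=0;m[:190]=0;m[260:]=0
c=max(cv2.findContours(m,0,2)[0],key=cv2.contourArea);r=cv2.minAreaRect(c);print(r)
print('pocket rect',[ray(t,p,.010)*1000 for p in cv2.boxPoints(r)])
print('plate',[c1(*p,.01)for p in((105,30),(240,65),(190,258),(55,218))])
print('walls top',[c1(*p,.024)for p in((105,33),(230,68),(183,248),(58,212))])
A=c2(120,100,.21);B=c2(262,173,.21);print('arm',A,B,np.degrees(np.arctan2(*(B-A)[1::-1])))
P=c2(180,155,.012);Q=c2(188,205,.012);print('stripe',P,Q,np.degrees(np.arctan2(*(Q-P)[1::-1])))
g=c2(177,139,.01);print('foot centre',g,'fin',c2(50,70,.262),c2(120,95,.262))
print('rack',[c2(*p,.03)for p in((457,177),(740,180),(738,262),(455,258))])
print('tag top',[c2(*p,.14)for p in((465,205),(525,205))], 'green',[c2(*p,.14)for p in((560,208),(632,208))])
print('red',[c2(*p,.134)for p in((458,40),(325,205))],[c2(*p,.0)for p in((500,115),(375,265))])
w=snap('wrist');print(w['fx'],w['R'],-w['R'].T@w['t'])
E
```

```text
tongue end [ 565.2 -266.6   19. ] foot near corners [ 600.3 -293.9   19. ] [ 536.5 -295.7   19. ] [ 544.6 -362.8   19. ]
((326.6153564453125, 207.4230499267578), (3.6055514812469482, 3.882901668548584), 56.3099365234375)
pocket rect [array([694.9, -27.6,  10. ]), array([701.2, -37.2,  10. ]), array([692.1, -42.8,  10. ]), array([685.8, -33.2,  10. ])]
plate [array([740.3,  -4.9,  10. ]), array([ 712.1, -102.9,   10. ]), array([569.8, -62.2,  10. ]), array([600.7,  33.9,  10. ])]
walls top [array([733.8,  -4.6,  24. ]), array([706.1, -94.3,  24. ]), array([574.6, -56.6,  24. ]), array([602.2,  31.6,  24. ])]
arm [498.  290.8 210. ] [457.3 214.6 210. ] -118.07151024222412
stripe [490.8 298.8  12. ] [459.5 293.2  12. ] -169.836428671467
foot centre [501.1 301.3  10. ] fin [506.7 314.8 262. ] [493.1 278.8 262. ]
rack [array([471.7, 125. ,  30. ]), array([466.3, -49.5,  30. ]), array([416. , -46.9,  30. ]), array([422.1, 126.4,  30. ])]
tag top [array([444.4, 112. , 140. ]), array([443.7,  78.2, 140. ])] green [array([441.7,  58.5, 140. ]), array([440.8,  17.9, 140. ])]
red [array([539.8, 116.1, 134. ]), array([446.6, 191.6, 134. ])] [array([513.6, 100. ,   0. ]), array([420.8, 178.6,   0. ])]
355.1543757250516 [[ 0.2 -1.  -0. ]
 [-0.9 -0.2  0.3]
 [-0.3 -0.1 -1. ]] [ 0.2 -0.6  0.4]
```

```bash
cat >> h.py <<'E'
from scipy.spatial.transform import Rotation as Ro
def go(x,y,z,psi):
    "shift in present tool axes (mm) and remaining turn (deg about tool y, done after the shift)"
    s=read_state();R=Ro.from_euler('xyz',s['eef_rot']).as_matrix()
    d=R.T@(np.array([x,y,z])-s['tool_pos']*1000)
    G=Ro.from_euler('xyz',[-90,0,psi],degrees=True).as_matrix()
    v=np.degrees(Ro.from_matrix(R.T@G).as_rotvec())
    print('shift',d.round(1),'len',np.linalg.norm(d).round(1),'turn',v.round(2),'| t',round(s['time_s'],2),'tcp',(s['tool_pos']*1000).round(1),'rpy',np.degrees(s['eef_rot']).round(2),'F',s['contact_force'].round(1),'w',round(s['width'],3),'q7',s['q'][6].round(2))
E
python3 -c "
from h import *
go(572.5,-328.3,190,-83.2)"
python3 -m handwheel '[[-37.3,3.1,-15.5,0,0,0,0],[-37.3,3.1,-15.5,0,0,0,0],[-37.3,3.1,-15.5,0,0,0,0],[-37.3,3.1,-15.5,0,0,0,0],[-37.3,3.1,-15.5,0,0,0,0],[-37.3,3.1,-15.5,0,0,0,0],[-37.3,3.1,-15.5,0,0,0,0],[-37.3,3.1,-15.5,0,0,0,0],[-37.3,3.1,-15.5,0,0,0,0],[-37.3,3.1,-15.5,0,0,0,0]]'
python3 -m handwheel '[[-37.3,3.1,-15.5,0,0,0,0],[-37.3,3.1,-15.5,0,0,0,0],[-37.3,3.1,-15.5,0,0,0,0],[0,0,0,0,-7,0,0],[0,0,0,0,-7,0,0],[0,0,0,0,-7,0,0],[0,0,0,0,-7,0,0],[0,0,0,0,-7,0,0],[0,0,0,0,-7,0,0],[0,0,0,0,-7,0,0]]'
python3 -m handwheel '[[0,0,0,0,-7,0,0],[0,0,0,0,-7,0,0],[0,0,0,0,-7,0,0],[0,0,0,0,-7,0,0],[0,0,0,0,-7,0,0],[0,0,0,0,0,0,0]]'
python3 -c "
from h import *
go(572.5,-328.3,190,-83.2)
w=snap('wrist','w1.png');print(-w['R'].T@w['t'],w['R'][2]);print(proj(w,[.5725,-.3283,.019]),proj(w,[.5725,-.3283,.068]))
import pickle;pickle.dump(w,open('w1.pkl','wb'))"
```

```text
shift [-484.5   40.7 -201.2] len 526.2 turn [ 8.000e-02 -8.385e+01 -6.000e-02] | t 0.15 tcp [ 145.5 -633.   230.5] rpy [-9.0090e+01 -1.0000e-02 -1.6705e+02] F [ 1.  -0.1 -0.3] w 1.002 q7 -0.05
time_s: 0.98
tool_pos: [0.4755, -0.3974, 0.2]
eef_rot: [-1.571, -0.0, -2.916]
contact_force: [0.2, -0.2, 0.4]
width: 1.003
time_s: 1.82
tool_pos: [0.5727, -0.3285, 0.1905]
eef_rot: [-1.572, -0.0, -2.054]
contact_force: [0.2, -0.1, 0.3]
width: 1.0
time_s: 2.32
tool_pos: [0.5726, -0.3286, 0.1905]
eef_rot: [-1.571, 0.001, -1.448]
contact_force: [-0.3, 1.3, -0.6]
width: 1.003
shift [-0.3  0.5 -0.1] len 0.6 turn [ 0.03  0.24 -0.04] | t 2.32 tcp [ 572.6 -328.6  190.5] rpy [-9.003e+01  4.000e-02 -8.296e+01] F [-0.3  1.3 -0.6] w 1.003 q7 0.41
[ 0.56443647 -0.25366871  0.33357392] [ 0.03501021 -0.2932005  -0.95540973]
(np.float64(318.3896023907832), np.float64(223.75035447304853)) (np.float64(318.16021104818196), np.float64(238.4206632263787))
```

View pics/w1.png

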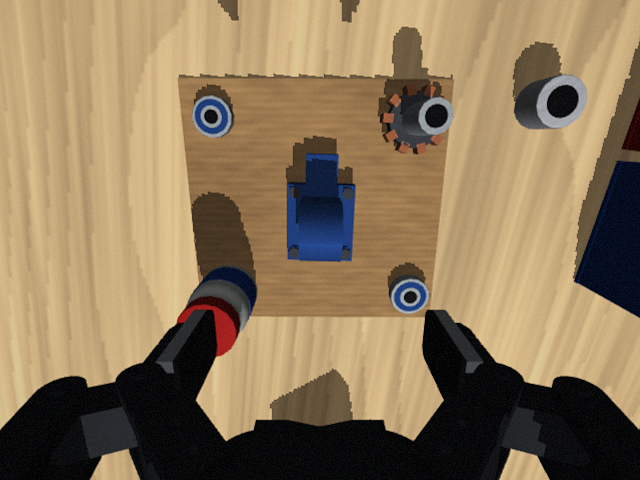

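The wrist view shows the block upright: tongue end about (306–338,154), foot from (288,184) to (353,261). It sits centred between the jaws.

```bash
python3 - <<'E'
import pickle
from h import *
w=pickle.load(open('w1.pkl','rb'))
h=cv2.cvtColor(w['color'],cv2.COLOR_RGB2HSV)
m=cv2.inRange(h,(105,120,40),(125,255,255))[145:270,275:365]
for y in (12,16,20,24,30,42,50,60,80,100,110): 
    x=np.flatnonzero(m[y]);print(y+145,x.min()+275 if len(x) else 0,x.max()+275 if len(x) else 0,end='; ')
x=m[:,40:55].any(1).nonzero()[0]+145;print('rows',x.min(),x.max())
f=lambda u,v,z:(ray(w,(u,v),z)*1000).round(1)
for u,v in((306,153.5),(338,153.5),(287.5,184),(354,184),(287.5,259),(352.5,261)):print(f(u,v,.019))
E
```

```text
157 306 337; 161 306 337; 165 306 337; 169 306 337; 175 306 337; 187 288 354; 195 288 354; 205 288 353; 225 288 352; 245 288 351; 255 288 351; rows 154 260
[ 554.4 -268.3   19. ]
[ 581.6 -264.9   19. ]
[ 541.2 -296.1   19. ]
[ 599.2 -288.9   19. ]
[ 547.9 -365.5   19. ]
[ 608.7 -359.9   19. ]
```

```bash
python3 -m handwheel '[[-1,35,2.1,0,0,0,0],[0,35,0,0,0,0,0],[0,35,0,0,0,0,0],[0,30,0,0,0,0,0],[0,20,0,0,0,0,0],[0,10.5,0,0,0,0,0],[0,0,0,0,0,0,0],[0,0,0,0,0,0,80],[0,0,0,0,0,0,120],[0,0,0,0,0,0,255]]' 50
python3 -m handwheel '[[0,0,0,0,0,0,255],[0,0,0,0,0,0,255],[0,0,0,0,0,0,255],[0,0,0,0,0,0,255],[0,0,0,0,0,0,255],[0,0,0,0,0,0,255]]'
python3 -c "
from h import *
go(643,-30.5,120,-195.6)"
```

```text
time_s: 3.2
tool_pos: [0.5765, -0.328, 0.0276]
eef_rot: [-1.568, -0.002, -1.45]
contact_force: [-0.4, -0.9, -0.4]
width: 0.605
time_s: 3.7
tool_pos: [0.575, -0.3283, 0.0272]
eef_rot: [-1.571, -0.002, -1.45]
contact_force: [-2.5, -0.2, 6.4]
width: 0.394
shift [-287.3  -93.3  103.2] len 319.2 turn [-1.100e-01  1.125e+02  6.000e-02] | t 3.7 tcp [ 575.  -328.3   27.2] rpy [-89.99  -0.1  -83.1 ] F [-2.5 -0.2  6.4] w 0.394 q7 0.34
```

```bash
python3 -m handwheel '[[0,-5,0,0,0,0,255],[0,-15,0,0,0,0,255],[0,-25,0,0,0,0,255],[0,-30,0,0,0,0,255],[0,-30,0,0,0,0,255],[0,-25,0,0,0,0,255],[-10,-13,1.5,0,0,0,255],[-20,0,2.5,0,3,0,255],[-30,0,2,0,6,0,255],[-34,0,-1,0,6,0,255]]'
python3 -c "
from h import *
go(576,-11.5,170,-195.6)"
```

```text
time_s: 4.53
tool_pos: [0.5741, -0.2328, 0.168]
eef_rot: [-1.572, -0.0, -1.72]
contact_force: [-0.0, 0.6, -5.8]
width: 0.393
shift [-219.2   -2.   -31. ] len 221.3 turn [5.000e-02 9.706e+01 7.000e-02] | t 4.53 tcp [ 574.1 -232.8  168. ] rpy [-9.008e+01 -1.000e-02 -9.854e+01] F [-0.   0.6 -5.8] w 0.393 q7 0.01
```

```bash
python3 -m handwheel '[[-36,0,-5,0,0,0,255],[-36,0,-5,0,0,0,255],[-36,0,-5,0,0,0,255],[-36,0,-5,0,0,0,255],[-36,0,-5,0,0,0,255],[-25,0,-4,0,3,0,255],[-14,0,-2,0,6,0,255],[0,0,0,0,7,0,255],[0,0,0,0,7,0,255],[0,0,0,0,7,0,255]]'
python3 -m handwheel '[[0,0,0,0,7,0,255],[0,0,0,0,7,0,255],[0,0,0,0,7,0,255],[0,0,0,0,7,0,255],[0,0,0,0,7,0,255],[0,0,0,0,7,0,255],[0,0,0,0,7,0,255],[0,0,0,0,7,0,255],[0,0,0,0,7,0,255],[0,0,0,0,4,0,255]]'
python3 -m handwheel '[[0,0,0,0,0,0,255],[0,0,0,0,0,0,255]]'
python3 -c "
from h import *
go(576,-11.5,170,-195.6)
w=snap('wrist','w2.png');print(proj(w,[.643,-.0305,.010]))
import pickle;pickle.dump(w,open('w2.pkl','wb'))"
```

```text
time_s: 5.37
tool_pos: [0.5747, -0.0101, 0.1677]
eef_rot: [-1.573, -0.001, -2.239]
contact_force: [-0.3, 0.4, -5.3]
width: 0.392
time_s: 6.2
tool_pos: [0.5747, -0.0104, 0.1676]
eef_rot: [-1.571, -0.003, 2.875]
contact_force: [0.3, -0.8, -6.3]
width: 0.396
time_s: 6.37
tool_pos: [0.5751, -0.0108, 0.1679]
eef_rot: [-1.571, -0.002, 2.882]
contact_force: [-0.0, 0.5, -6.2]
width: 0.394
shift [-1.  -2.2  0.5] len 2.4 turn [-0.    0.72  0.11] | t 6.37 tcp [575.1 -10.8 167.9] rpy [-9.0000e+01 -1.1000e-01  1.6512e+02] F [-0.   0.5 -6.2] w 0.394 q7 -1.95
(np.float64(321.4025399829382), np.float64(143.9144027011472))
```

View pics/w2.png

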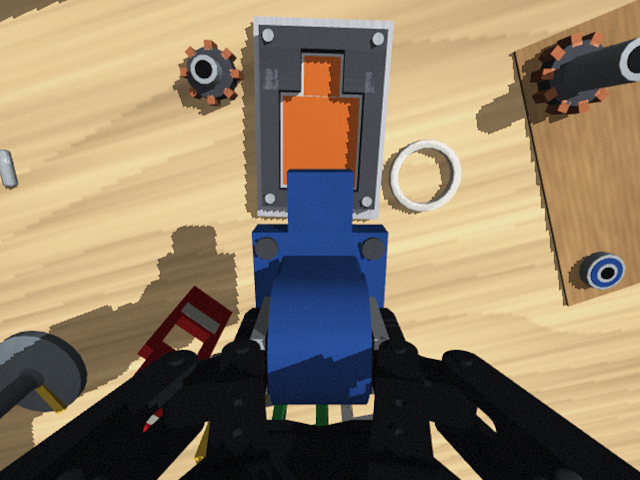

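The wrist view shows the nest pocket (tongue end about (304–342,57), main part about 283–352 at rows 97–170) straight ahead of the held block, whose tongue end is at (288–352,171). Next I measure both in this view.

```bash
python3 - <<'E'
import pickle
from h import *
w=pickle.load(open('w2.pkl','rb'))
h=cv2.cvtColor(w['color'],cv2.COLOR_RGB2HSV)
m=cv2.inRange(h,(5,150,60),(20,255,255))
for y in (54,56,58,60,70,80,90,94,96,98,100,110,130,150,165):
    x=np.flatnonzero(m[y,270:370])+270;print(y,(x.min(),x.max(),len(x)) if len(x) else 0,end='; ')
print()
for u in (308,320,335,290,350):
    x=np.flatnonzero(m[40:170,u])+40;print(u,x.min(),end='; ')
f=lambda u,v,z:(ray(w,(u,v),z)*1000)
b=cv2.inRange(h,(105,100,30),(125,255,255))
for y in (168,169,170,171,172,175,185,200,215,230,240,260):
    x=np.flatnonzero(b[y,240:400])+240;print(y,(x.min(),x.max()) if len(x) else 0,end='; ')
print()
p=[f(*q,.010) for q in((253,18),(393,21),(378,219),(245,216))];print(np.round(p,1))
q=[f(*q,.1597) for q in((288,170),(352.5,170))];print(np.round(q,1))
cv2.imwrite('pics/c4.png',cv2.resize(w['color'][10:240,230:410,::-1],None,fx=2.6*1.2,fy=2.6,interpolation=cv2.INTER_CUBIC) if 0 else cv2.resize(w['color'][10:200,230:410,::-1],None,fx=3.1,fy=3.1,interpolation=cv2.INTER_CUBIC))
E
```

```text
54 0; 56 (np.int64(305), np.int64(319), 13); 58 (np.int64(305), np.int64(339), 35); 60 (np.int64(304), np.int64(339), 36); 70 (np.int64(304), np.int64(339), 36); 80 (np.int64(304), np.int64(338), 35); 90 (np.int64(304), np.int64(338), 35); 94 (np.int64(304), np.int64(338), 35); 96 (np.int64(283), np.int64(337), 19); 98 (np.int64(283), np.int64(358), 75); 100 (np.int64(283), np.int64(358), 76); 110 (np.int64(283), np.int64(357), 75); 130 (np.int64(283), np.int64(357), 75); 150 (np.int64(283), np.int64(355), 73); 165 (np.int64(283), np.int64(354), 72); 
308 56; 320 57; 335 57; 290 96; 350 98; 168 0; 169 0; 170 (np.int64(289), np.int64(350)); 171 (np.int64(288), np.int64(351)); 172 (np.int64(287), np.int64(352)); 175 (np.int64(287), np.int64(353)); 185 (np.int64(287), np.int64(352)); 200 (np.int64(287), np.int64(352)); 215 (np.int64(288), np.int64(351)); 230 (np.int64(254), np.int64(385)); 240 (np.int64(252), np.int64(386)); 260 (np.int64(254), np.int64(385)); 
[[ 742.3   -4.4   10. ]
 [ 714.  -104.    10. ]
 [ 570.1  -62.    10. ]
 [ 602.1   48.5   10. ]]
[[639.5 -14.1 159.7]
 [632.6 -40.1 159.7]]
```

View pics/c4.png

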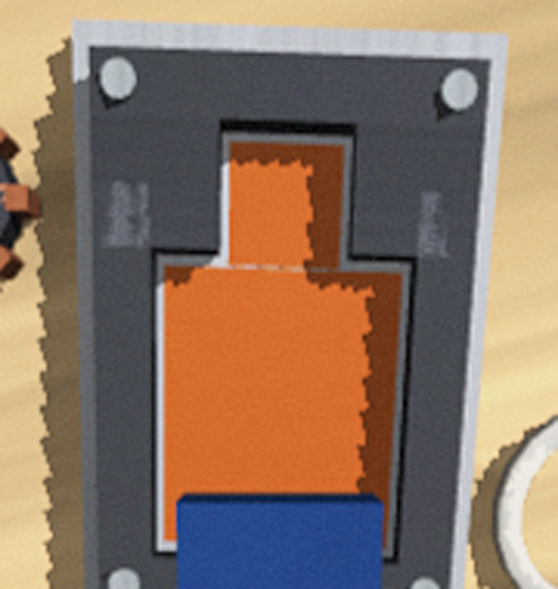

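```bash
python3 - <<'E'
import pickle
from h import *
np.set_printoptions(precision=1,suppress=True)
w=pickle.load(open('w2.pkl','rb'))
f=lambda u,v,z:(ray(w,(u,v),z)*1000)
O=dict(tl=(304,64),tr=(339.5,64),tl2=(304,92),tr2=(338.5,92),ml=(282.7,102),mr=(358.6,102),ml2=(282.7,162),mr2=(354.6,162),tend=(321.5,56.5),sh=(322,96.5))
P={k:f(*v,.010) for k,v in O.items()}
a=(P['tl']+P['tr'])/2;b=(P['ml']+P['mr'])/2;c=(P['ml2']+P['mr2'])/2;a2=(P['tl2']+P['tr2'])/2
print('widths',[np.linalg.norm(P[i]-P[j]) for i,j in(('tl','tr'),('tl2','tr2'),('ml','mr'),('ml2','mr2'))])
print('axis pts',a,a2,b,c,'ang',[np.degrees(np.arctan2(*(P[i]-P[j])[1::-1])) for i,j in(('ml','ml2'),('mr','mr2'),('tl','tl2'),('tr','tr2'))],np.degrees(np.arctan2(*(a-c)[1::-1])))
print('tend',P['tend'],'shoulder',P['sh'])
# wall top outline
cr=lambda u,v:(230+u/3.1,10+v/3.1)
for n,q in dict(tongue_end=(287,125),shl=(187,252),shr=(385,260),ml=(157,400),mr=(403,400),tl=(221,190),tr=(352,190)).items(): print(n,f(*cr(*q),.024))
T=np.array([(f(287.5,185,.1597)+f(352.5,185,.1597))/2,(f(288,170,.1597)+f(352,170,.1597))/2,(f(252.5,245,.1597)+f(386.5,245,.1597))/2]);print('block',T)
go(643,-30.5,120,-195.6)
E
```

```text
widths [np.float64(27.134010176606413), np.float64(26.939302499693103), np.float64(59.727089977603995), np.float64(59.3475710240697)]
axis pts [699.7 -45.7  10. ] [680.7 -40.3  10. ] [673.8 -38.   10. ] [629.7 -24.7  10. ] ang [np.float64(-16.593848097552215), np.float64(-17.06530492931705), np.float64(-15.57323502352397), np.float64(-16.138294186330267)] -16.72742510163052
tend [704.7 -46.8  10. ] shoulder [677.4 -40.   10. ]
tongue_end [705.8 -47.8  24. ]
shl [685.6 -17.7  24. ]
shr [671.7 -63.2  24. ]
ml [654.9  -1.   24. ]
mr [639.1 -60.2  24. ]
tl [696.5 -29.2  24. ]
tr [688.6 -59.2  24. ]
block [[630.1 -25.4 159.7]
 [636.1 -27.  159.7]
 [604.5 -18.4 159.7]]
shift [-70.4  47.9   1.5] len 85.2 turn [-0.   0.7  0.1] | t 6.42 tcp [575.4 -10.9 168. ] rpy [-90.   -0.1 165.1] F [-0.6 -0.3 -5.9] w 0.391 q7 -1.95
```

```bash
python3 -m handwheel '[[-10,10,0,0,1.3,0,255],[-20,20,1,0,0,0,255],[-20,30,1,0,0,0,255],[-15,25,0,0,0,0,255],[-4,17,0,0,0,0,255],[0,10,0,0,0,0,255],[0,0,0,0,0,0,255]]'
python3 -c "
from h import *
go(643,-29.3,56,163.8)"
```

```text
time_s: 7.0
tool_pos: [0.6392, -0.0326, 0.0533]
eef_rot: [-1.57, -0.007, 2.857]
contact_force: [-0.8, 0.2, -5.1]
width: 0.39
shift [-2.7 -2.7 -4.2] len 5.7 turn [-0.07 -0.11  0.38] | t 7.0 tcp [639.2 -32.6  53.3] rpy [-89.93  -0.38 163.69] F [-0.8  0.2 -5.1] w 0.39 q7 -1.97
```

```bash
python3 -m handwheel '[[-2.7,-2,-4.2,0,0,0.4,255],[0,0,0,0,0,0,255],[0,0,0,0,0,0,255]]'
python3 - <<'E'
from h import *
go(643,-29.3,56,163.8)
w=snap('wrist')
import pickle;pickle.dump(w,open('w3.pkl','wb'))
c=w['color'][20:240,200:440,::-1]
c=cv2.resize(c,None,fx=2.7,fy=2.7,interpolation=cv2.INTER_CUBIC);cv2.imwrite('pics/w3.png',c)
E
```

```text
time_s: 7.25
tool_pos: [0.6472, -0.0285, 0.0608]
eef_rot: [-1.572, 0.011, 2.858]
contact_force: [0.3, -0.3, -5.9]
width: 0.391
shift [3.8 4.7 1.9] len 6.4 turn [ 0.09 -0.08 -0.62] | t 7.25 tcp [647.2 -28.5  60.8] rpy [-90.09   0.62 163.72] F [ 0.3 -0.3 -5.9] w 0.391 q7 -1.97
```

View pics/w3.png

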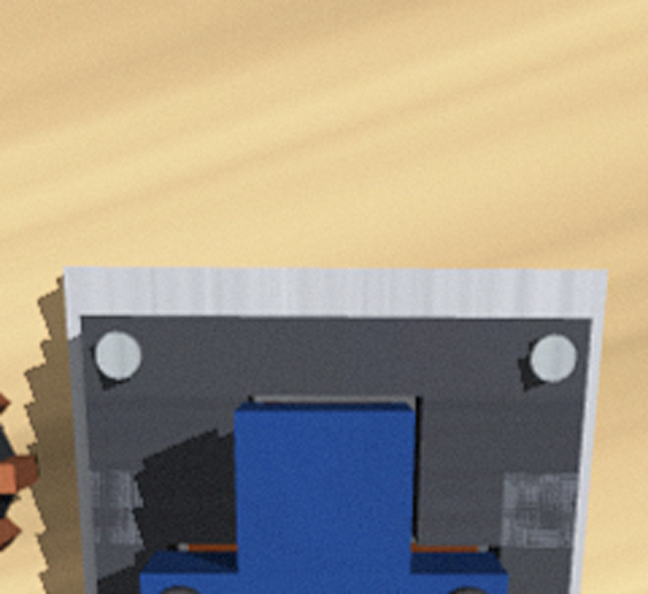

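```bash
python3 -m handwheel '[[0,0,0,0,0,0,255],[0,0,0,0,0,0,255]]'
python3 - <<'E'
import pickle
from h import *
np.set_printoptions(precision=1,suppress=True)
go(643,-29.3,56,163.8)
w=pickle.load(open('w3.pkl','rb'))
cr=lambda u,v,z:ray(w,(200+u/2.7,20+v/2.7),z)*1000
zt=.0608-.0242+.016
for n,q,z in (('block tongue L',(236,408),zt),('R',(414,408),zt),('L2',(237,550),zt),('R2',(411,550),zt),('shL',(142,572),zt),('shR',(505,572),zt),
 ('pocket tongue L',(250,397),.024),('R',(420,397),.024),('R low',(416,540),.024),('plate TL',(65,268),.010),('TR',(607,270),.010),('wall TL',(82,317),.024),('TR',(591,319),.024),('floor sh L',(182,546),.010),('R',(488,546),.01)): print(n,cr(*q,z))
E
```

```text
time_s: 7.47
tool_pos: [0.646, -0.0297, 0.0594]
eef_rot: [-1.571, 0.008, 2.856]
contact_force: [-0.7, 0.0, -5.8]
width: 0.396
shift [3.  3.4 0.4] len 4.5 turn [ 0.  -0.1 -0.5] | t 7.47 tcp [646.  -29.7  59.4] rpy [-90.    0.5 163.7] F [-0.7  0.  -5.8] w 0.396 q7 -1.97
block tongue L [711.1 -32.9  52.6]
R [703.4 -59.5  52.6]
L2 [689.5 -26.2  52.6]
R2 [681.7 -53.3  52.6]
shL [690.4 -10.2  52.6]
shR [673.8 -67.1  52.6]
pocket tongue L [710.8 -32.9  24. ]
R [702.1 -63.   24. ]
R low [676.3 -55.5  24. ]
plate TL [743.1  -4.9  10. ]
TR [ 713.8 -104.4   10. ]
wall TL [732.7  -8.1  24. ]
TR [706.8 -96.   24. ]
floor sh L [685.3  -9.1  10. ]
R [667.6 -70.   10. ]
```

```bash
python3 -m handwheel '[[3,3,0.4,0,0,-0.5,255],[0,3,0,0,0,0,255],[0,0,0,0,0,0,255],[0,0,0,0,0,0,255],[0,0,0,0,0,0,255],[0,0,0,0,0,0,255]]'
python3 -c "
from h import *
go(643,-29.3,34.2,163.8)"
```

```text
time_s: 7.97
tool_pos: [0.6429, -0.0292, 0.0525]
eef_rot: [-1.571, -0.002, 2.856]
contact_force: [0.2, -0.2, -4.9]
width: 0.393
shift [-0.2 18.3  0. ] len 18.3 turn [-0.   -0.16  0.09] | t 7.97 tcp [642.9 -29.2  52.5] rpy [-9.0000e+01 -9.0000e-02  1.6364e+02] F [ 0.2 -0.2 -4.9] w 0.393 q7 -1.97
```

```bash
python3 -m handwheel '[[0,2,0,0,0,0,255],[0,2,0,0,0,0,255],[0,2,0,0,0,0,255],[0,1,0,0,0,0,255],[0,0,0,0,0,0,255],[0,0,0,0,0,0,255]]'
python3 -c "
from h import *
go(643,-29.3,34.2,163.8)"
```

```text
time_s: 8.47
tool_pos: [0.6426, -0.0292, 0.0453]
eef_rot: [-1.571, -0.002, 2.856]
contact_force: [0.1, -0.8, -4.6]
width: 0.395
shift [-0.4 11.1 -0. ] len 11.1 turn [-0.01 -0.16  0.12] | t 8.47 tcp [642.6 -29.2  45.3] rpy [-8.9990e+01 -1.2000e-01  1.6364e+02] F [ 0.1 -0.8 -4.6] w 0.395 q7 -1.97
```

The block's underside is 3 mm below the wall tops with no contact force, so I keep lowering.

```bash
python3 -m handwheel '[[0,2,0,0,0,0,255],[0,2,0,0,0,0,255],[0,2,0,0,0,0,255],[0,1.5,0,0,0,0,255],[0,1,0,0,0,0,255],[0,0.5,0,0,0,0,255],[0,0.5,0,0,0,0,255],[0,0,0,0,0,0,255],[0,0,0,0,0,0,255]]'
python3 -c "
from h import *
go(643,-29.3,34.2,163.8)"
```

```text
time_s: 9.22
tool_pos: [0.6428, -0.0292, 0.036]
eef_rot: [-1.571, -0.002, 2.856]
contact_force: [-0.4, 0.0, -6.4]
width: 0.394
shift [-0.3  1.8 -0. ] len 1.8 turn [-0.   -0.16  0.09] | t 9.22 tcp [642.8 -29.2  36. ] rpy [-9.0000e+01 -9.0000e-02  1.6364e+02] F [-0.4  0.  -6.4] w 0.394 q7 -1.98
```

```bash
python3 -m handwheel '[[0,0.6,0,0,0,0,255],[0,0.6,0,0,0,0,255],[0,0.4,0,0,0,0,255],[0,0,0,0,0,0,255],[0,0,0,0,0,0,255]]'
python3 -m handwheel '[[0,0.4,0,0,0,0,255],[0,0.3,0,0,0,0,255],[0,0,0,0,0,0,255],[0,0,0,0,0,0,255]]'
```

```text
time_s: 9.63
tool_pos: [0.6427, -0.0292, 0.0343]
eef_rot: [-1.571, -0.002, 2.856]
contact_force: [-0.1, -0.4, -5.3]
width: 0.392
time_s: 9.97
tool_pos: [0.6427, -0.0292, 0.0342]
eef_rot: [-1.571, -0.002, 2.856]
contact_force: [-2.5, -0.6, 0.1]
width: 0.388
```

Contact came exactly at the expected seated height (TCP 34.2 mm, the weight taken by the floor). I release and rise.

```bash
python3 -m handwheel '[[0,0,0,0,0,0,110],[0,0,0,0,0,0,90],[0,0,0,0,0,0,60],[0,0,0,0,0,0,30],[0,0,0,0,0,0,0],[0,0,0,0,0,0,0],[0,-5,0,0,0,0,0],[0,-15,0,0,0,0,0],[0,-30,0,0,0,0,0],[0,-40,0,0,0,0,0]]'
python3 -m handwheel '[[0,-40,0,0,0,0,0],[0,-40,0,0,0,0,0],[0,-30,0,0,0,0,0],[0,0,0,0,0,0,0],[0,0,0,0,0,0,0]]'
python3 - <<'E'
from h import *
go(501,299,310,-118)
w=snap('wrist')
import pickle;pickle.dump(w,open('w4.pkl','wb'))
for p in ((0,0,0),):print(proj(w,[.643,-.03,.024]))
a=w['color'][130:330,220:420,::-1]
top=snap('top');pickle.dump(top,open('t4.pkl','wb'))
t=top['color'][245:310,170:240,::-1];n=top['color'][180:260,290:370,::-1]
p=np.zeros((600,800,3),np.uint8)
p[:400,:400]=cv2.resize(a,(400,400),interpolation=2);p[:400,400:]=cv2.resize(n,(400,400),interpolation=2)
cv2.imwrite('pics/w4.png',p[:400])
E
```

```text
time_s: 10.8
tool_pos: [0.6403, -0.0293, 0.1218]
eef_rot: [-1.569, -0.008, 2.856]
contact_force: [0.6, 0.3, 0.3]
width: 1.001
time_s: 11.22
tool_pos: [0.6445, -0.0292, 0.2368]
eef_rot: [-1.572, 0.004, 2.856]
contact_force: [0.8, -0.5, 0.2]
width: 0.999
shift [ 229.8  -73.7 -274.6] len 365.6 turn [ -0.08 -78.36  -0.24] | t 11.22 tcp [644.5 -29.2 236.8] rpy [-90.08   0.22 163.64] F [ 0.8 -0.5  0.2] w 0.999 q7 -1.94
(np.float64(320.6613417780761), np.float64(217.20879079357172))
```

View pics/w4.png

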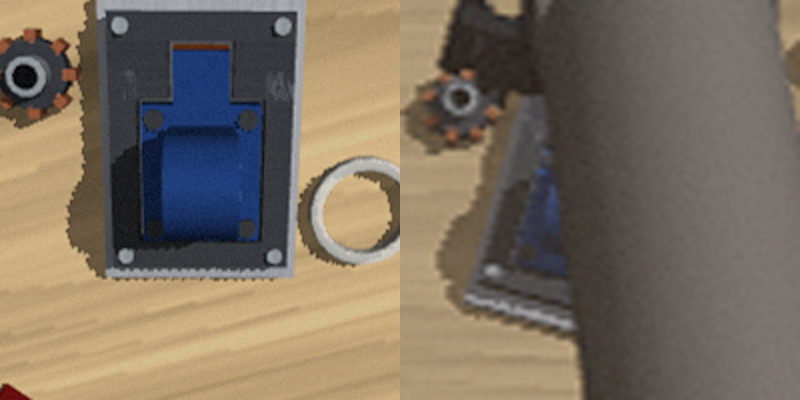

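The left crop shows the block seated level inside the pocket walls (crop 200,150), with an even margin. Next is the hook.

```bash
python3 -m handwheel '[[20,-15,-24,0,0,0,0],[23,-15,-28,0,0,0,0],[24,-15,-29,0,0,0,0],[25,-15,-30,0,0,0,0],[25,-14,-30,0,0,0,0],[25,0,-30,0,0,0,0],[25,0,-30,0,0,0,0],[25,0,-30,0,0,0,0],[24,0,-28,0,0,0,0],[14,0,-16,0,0,0,0]]'
python3 -m handwheel '[[0,0,0,0,-7,0,0],[0,0,0,0,-7,0,0],[0,0,0,0,-7,0,0],[0,0,0,0,-7,0,0],[0,0,0,0,-7,0,0],[0,0,0,0,-7,0,0],[0,0,0,0,-7,0,0],[0,0,0,0,-7,0,0],[0,0,0,0,-7,0,0],[0,0,0,0,-7,0,0]]'
python3 -m handwheel '[[0,0,0,0,-7,0,0],[0,0,0,0,-1.4,0,0],[0,0,0,0,0,0,0],[0,0,0,0,0,0,0]]'
python3 - <<'E'
from h import *
go(501,299,310,-118)
w=snap('wrist','w5.png')
import pickle;pickle.dump(w,open('w5.pkl','wb'))
print(proj(w,[.501,.299,.262]),proj(w,[.501,.3,.01]))
E
```

```text
time_s: 12.15
tool_pos: [0.4961, 0.3037, 0.306]
eef_rot: [-1.57, -0.006, 2.862]
contact_force: [0.5, 0.6, -0.5]
width: 0.998
time_s: 12.98
tool_pos: [0.4992, 0.2985, 0.3057]
eef_rot: [-1.574, -0.004, -2.199]
contact_force: [0.0, 0.1, 0.4]
width: 0.996
time_s: 13.32
tool_pos: [0.4997, 0.2988, 0.3069]
eef_rot: [-1.574, -0.002, -2.061]
contact_force: [-0.6, 1.1, 0.2]
width: 1.001
shift [-0.8 -3.1  1.1] len 3.4 turn [ 0.16 -0.1   0.12] | t 13.32 tcp [499.7 298.8 306.9] rpy [ -90.16   -0.12 -118.1 ] F [-0.6  1.1  0.2] w 1.001 q7 -1.23
(np.float64(320.12973959544445), np.float64(275.34065320200244)) (np.float64(319.8531855873212), np.float64(198.8935576971527))
```

View pics/w5.png

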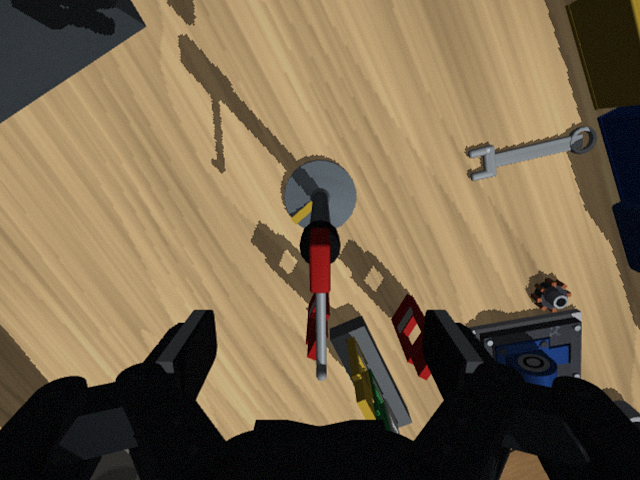

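The wrist view shows the stand foot ellipse centred about (320.5,194.5), stripe toward (297,215), fin top about (310–330, 243–292), and arm tip at (321,376).

```bash
python3 - <<'E'
from h import *
import pickle
np.set_printoptions(precision=1,suppress=True)
w=pickle.load(open('w5.pkl','rb'));f=lambda u,v,z:ray(w,(u,v),z)*1000
h=cv2.cvtColor(w['color'],cv2.COLOR_RGB2HSV)
red=cv2.inRange(h,(0,150,60),(6,255,255))|cv2.inRange(h,(174,150,60),(180,255,255))
for y in range(226,300,5):
    x=np.flatnonzero(red[y,295:345])+295;print(y,(x.min(),x.max(),int(h[y,320,2])) if len(x) else 0,end='; ')
yel=cv2.inRange(h,(18,150,60),(32,255,255));yel[:,:280]=0;yel[:190]=0;yel[235:]=0;yel[:,330:]=0
c=max(cv2.findContours(yel,0,2)[0],key=cv2.contourArea);r=cv2.minAreaRect(c);print('\nstripe',r)
b=cv2.boxPoints(r);d=sorted([(np.linalg.norm(b[i]-b[(i+1)%4]),i) for i in range(4)])
for l,i in d[2:]:
    P,Q=f(*b[i],.012),f(*b[(i+1)%4],.012);print(P,Q,np.degrees(np.arctan2(*(Q-P)[1::-1])))
print('foot centre',f(320.5,194.5,.012),[f(*q,.012) for q in((285,195),(356,195),(320,159.5),(320,229.5))])
print('tip',f(321,376,.224),'arm base',f(320.5,295,.214),'arm end',f(321,370,.21))
print('fin top',f(320,243,.262),f(320,292,.262))
E
```

```text
226 0; 231 0; 236 0; 241 0; 246 (np.int64(310), np.int64(329), 104); 251 (np.int64(310), np.int64(329), 134); 256 (np.int64(310), np.int64(329), 141); 261 (np.int64(310), np.int64(329), 136); 266 (np.int64(310), np.int64(329), 136); 271 (np.int64(310), np.int64(329), 137); 276 (np.int64(310), np.int64(329), 138); 281 (np.int64(311), np.int64(329), 139); 286 (np.int64(311), np.int64(329), 141); 291 (np.int64(311), np.int64(329), 145); 296 0; 
stripe ((302.9176330566406, 212.07058715820312), (7.809496879577637, 26.899375915527344), 49.398704528808594)
[456.9 296.7  12. ] [490.2 304.1  12. ] 12.557560231211676
[492.2 294.6  12. ] [458.8 287.   12. ] -167.1938842619234
foot centre [504.4 304.7  12. ] [array([465.4, 324.8,  12. ]), array([542.8, 283.6,  12. ]), array([523.6, 342.1,  12. ]), array([482.9, 265.7,  12. ])]
tip [456.2 213.5 224. ] arm base [484.9 268.3 214. ] arm end [453.9 209.  210. ]
fin top [509.9 316.  262. ] [496.1 289.9 262. ]
```

```bash
python3 -c "
from h import *
go(503.3,303.2,232,-117.8)"
```

```text
shift [-5.6 75.2  1.3] len 75.4 turn [ 0.14 -0.27  0.09] | t 13.37 tcp [499.8 298.9 307.2] rpy [-9.0140e+01 -9.0000e-02 -1.1807e+02] F [-0.5 -0.2 -0.2] w 0.998 q7 -1.23
```

```bash
python3 -m handwheel '[[-5.6,10,1.3,0,-0.3,0,0],[0,20,0,0,0,0,0],[0,20,0,0,0,0,0],[0,15,0,0,0,0,0],[0,8,0,0,0,0,0],[0,2,0,0,0,0,0],[0,0,0,0,0,0,0],[0,0,0,0,0,0,100],[0,0,0,0,0,0,150],[0,0,0,0,0,0,180]]' 30
python3 -c "
from h import *
go(503.3,303.2,232,-117.8)"
```

```text
time_s: 14.2
tool_pos: [0.5041, 0.304, 0.234]
eef_rot: [-1.571, 0.001, -2.054]
contact_force: [-0.1, -0.3, 0.1]
width: 0.606
shift [ 1.1  2.  -0.4] len 2.3 turn [ 0.03  0.14 -0.07] | t 14.2 tcp [504.1 304.  234. ] rpy [-9.0030e+01  7.0000e-02 -1.1766e+02] F [-0.1 -0.3  0.1] w 0.606 q7 -1.25
```

```bash
python3 -m handwheel '[[0,0,0,0,0,0,200],[0,0,0,0,0,0,220],[0,0,0,0,0,0,255],[0,0,0,0,0,0,255],[0,0,0,0,0,0,255],[0,0,0,0,0,0,255],[0,0,0,0,0,0,255]]'
python3 -c "
from h import *
go(503.3,303.2,232,-167)"
```

```text
time_s: 14.78
tool_pos: [0.5026, 0.3043, 0.2334]
eef_rot: [-1.574, -0.001, -2.053]
contact_force: [-5.3, -0.3, 4.9]
width: 0.133
shift [0.6 1.4 1.1] len 1.9 turn [ 0.14 49.4   0.11] | t 14.78 tcp [502.6 304.3 233.4] rpy [-9.017e+01 -4.000e-02 -1.176e+02] F [-5.3 -0.3  4.9] w 0.133 q7 -1.25
```

```bash
python3 -m handwheel '[[0,0,0.5,0,2,0,255],[0,0,0.3,0,4,0,255],[0,0,0,0,6,0,255],[0,0,0,0,6,0,255],[0,0,0,0,6,0,255],[0,0,0,0,6,0,255],[0,0,0,0,6,0,255],[0,0,0,0,6,0,255],[0,0,0,0,5,0,255],[0,0,0,0,2.4,0,255]]'
python3 -m handwheel '[[0,0,0,0,0,0,255],[0,0,0,0,0,0,255],[0,0,0,0,0,0,255]]'
python3 -c "
from h import *
go(503.3,303.2,232,-167)"
```

```text
time_s: 15.62
tool_pos: [0.5037, 0.3029, 0.2334]
eef_rot: [-1.571, -0.003, -2.919]
contact_force: [-4.7, -0.7, 4.9]
width: 0.137
time_s: 15.87
tool_pos: [0.5036, 0.3029, 0.2334]
eef_rot: [-1.571, -0.003, -2.916]
contact_force: [-4.9, -1.5, 5.4]
width: 0.136
shift [ 0.2  1.4 -0.4] len 1.4 turn [ 0.01 -0.07  0.17] | t 15.87 tcp [503.6 302.9 233.4] rpy [ -90.01   -0.17 -167.07] F [-4.9 -1.5  5.4] w 0.136 q7 -2.07
```

```bash
python3 -m handwheel '[[0,0,0,0,0,0,180],[0,0,0,0,0,0,120],[0,0,0,0,0,0,60],[0,0,0,0,0,0,0],[0,0,0,0,0,0,0],[0,-10,0,0,0,0,0],[0,-25,0,0,0,0,0],[0,-30,0,0,0,0,0],[0,-10,0,0,0,0,0],[0,0,0,0,0,0,0]]'
python3 -m handwheel '[[0,0,0,0,0,0,0],[0,0,0,0,0,0,0],[0,0,0,0,0,0,0]]'
python3 - <<'E'
from h import *
import pickle
np.set_printoptions(precision=1,suppress=True)
go(440,97,330,-91.8)
w=snap('wrist','w6.png');pickle.dump(w,open('w6.pkl','wb'))
f=lambda u,v,z:ray(w,(u,v),z)*1000
h=cv2.cvtColor(w['color'],cv2.COLOR_RGB2HSV)
red=cv2.inRange(h,(0,150,60),(6,255,255))|cv2.inRange(h,(174,150,60),(180,255,255))
for y in range(240,300,8):
    x=np.flatnonzero(red[y,290:350])+290;print(y,(x.min(),x.max()) if len(x) else 0,end='; ')
yel=cv2.inRange(h,(18,150,60),(32,255,255));yel[:,:280]=0;yel[:170]=0;yel[260:]=0;yel[:,360:]=0
c=max(cv2.findContours(yel,0,2)[0],key=cv2.contourArea);r=cv2.minAreaRect(c);print('\nstripe',r)
b=cv2.boxPoints(r)
for i in range(4):
    P,Q=f(*b[i],.012),f(*b[(i+1)%4],.012);print(P,Q,np.degrees(np.arctan2(*(Q-P)[1::-1])))
E
```

```text
time_s: 16.7
tool_pos: [0.5061, 0.3045, 0.3121]
eef_rot: [-1.574, 0.006, -2.916]
contact_force: [0.4, 0.1, 0.2]
width: 0.998
time_s: 16.95
tool_pos: [0.5038, 0.3025, 0.3062]
eef_rot: [-1.57, -0.004, -2.916]
contact_force: [-0.6, -0.6, 0.7]
width: 1.001
shift [108.3 -23.3 186. ] len 216.5 turn [  0.1 -75.3   0.2] | t 16.95 tcp [503.8 302.5 306.2] rpy [ -90.    -0.2 -167.1] F [-0.6 -0.6  0.7] w 1.001 q7 -2.05
240 (np.int64(326), np.int64(327)); 248 (np.int64(327), np.int64(328)); 256 (np.int64(310), np.int64(328)); 264 (np.int64(311), np.int64(329)); 272 (np.int64(311), np.int64(329)); 280 (np.int64(311), np.int64(328)); 288 (np.int64(311), np.int64(328)); 296 (np.int64(311), np.int64(328)); Traceback (most recent call last):
  File "<stdin>", line 12, in <module>
ValueError: max() iterable argument is empty
```

View pics/w6.png

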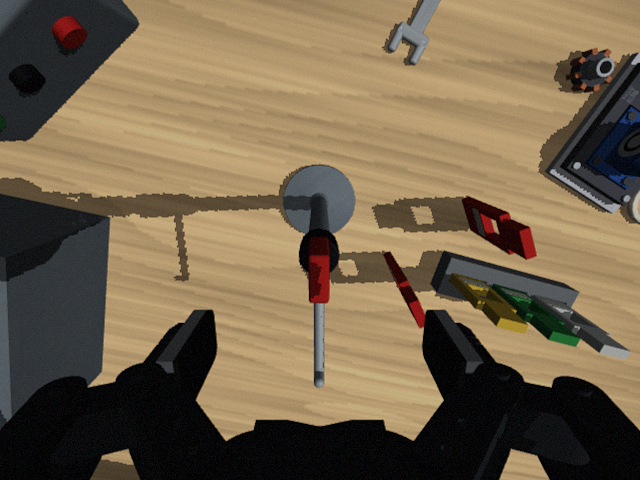

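The wrist view shows the hook arm hub (320,250) to tip (320,382), pointing along image-down. The foot's stripe is hidden exactly under arm and hub, so the hook is aligned. The yellow tag in the rack has its tab top near (510,325), then green (560,338) and white (615,350). The red ones at (500,228) and (405,290) are look-alikes on the table.

```bash
python3 -m handwheel '[[17,0,29,0,0,0,0],[18,0,31,0,0,0,0],[18,0,31,0,0,0,0],[18,0,31,0,0,0,0],[18,0,32,0,0,0,0],[17,0,31,0,0,0,0],[0,15,0,0,-7,0,0],[0,20,0,0,-7,0,0],[0,20,0,0,-7,0,0],[0,20,0,0,-7,0,0]]'
python3 -m handwheel '[[0,15,0,0,-7,0,0],[0,5,0,0,-7,0,0],[0,0,0,0,-7,0,0],[0,0,0,0,-7,0,0],[0,0,0,0,-7,0,0],[0,0,0,0,-7,0,0],[0,0,0,0,-5.3,0,0],[0,0,0,0,0,0,0],[0,0,0,0,0,0,0],[0,0,0,0,0,0,0]]'
python3 - <<'E'
from h import *
import pickle
np.set_printoptions(precision=1,suppress=True)
go(445.8,94.8,113,-91.8)
w=snap('wrist','w7.png');pickle.dump(w,open('w7.pkl','wb'))
f=lambda u,v,z:ray(w,(u,v),z)*1000
h=cv2.cvtColor(w['color'],cv2.COLOR_RGB2HSV)
yel=cv2.inRange(h,(18,120,40),(34,255,255))
sat=cv2.morphologyEx(cv2.inRange(h,(20,170,40),(34,255,255)),cv2.MORPH_OPEN,np.ones((3,3)))
for c in cv2.findContours(sat,0,2)[0]:
    if cv2.contourArea(c)>100: print(cv2.boundingRect(c),cv2.contourArea(c),cv2.minAreaRect(c))
print('pred',proj(w,[.4458,.0948,.14]),proj(w,[.4458,.1098,.14]),proj(w,[.4458,.0798,.14]),proj(w,[.4458,.0948,.03]))
E
```

```text
time_s: 17.83
tool_pos: [0.4419, 0.0986, 0.2316]
eef_rot: [-1.572, -0.002, -2.422]
contact_force: [-0.1, 0.0, 0.4]
width: 1.001
time_s: 18.67
tool_pos: [0.4422, 0.099, 0.2126]
eef_rot: [-1.573, 0.0, -1.604]
contact_force: [0.3, -0.5, 0.6]
width: 1.0
shift [ 4.1 99.6  4. ] len 99.8 turn [ 0.1 -0.1 -0. ] | t 18.67 tcp [442.2  99.  212.6] rpy [-90.1   0.  -91.9] F [ 0.3 -0.5  0.6] w 1.0 q7 -0.37
(320, 200, 16, 87) 1054.5 ((327.5, 243.0), (86.0, 15.0), 90.0)
pred (np.float64(324.1268099195869), np.float64(266.12690813800555)) (np.float64(323.46538724247915), np.float64(243.90803152064458)) (np.float64(324.7631550497643), np.float64(287.50336592033506)) (np.float64(322.9555570538642), np.float64(225.58566003480206))
```

```bash
python3 -m handwheel '[[3.3,15,6,0,0,0,0],[0,25,0,0,0,0,0],[0,25,0,0,0,0,0],[0,20,0,0,0,0,0],[0,10,0,0,0,0,0],[0,5,0,0,0,0,0],[0,0,0,0,0,0,0],[0,0,0,0,0,0,100],[0,0,0,0,0,0,150],[0,0,0,0,0,0,190]]' 30
python3 -m handwheel '[[0,0,0,0,0,0,200],[0,0,0,0,0,0,210],[0,0,0,0,0,0,220],[0,0,0,0,0,0,255],[0,0,0,0,0,0,255],[0,0,0,0,0,0,255],[0,0,0,0,0,0,255],[0,0,0,0,0,0,255]]'
python3 -c "
from h import *
go(448.1,95.5,112,-91.8)"
```

```text
time_s: 19.55
tool_pos: [0.4491, 0.096, 0.1141]
eef_rot: [-1.57, 0.001, -1.602]
contact_force: [-1.0, -0.1, -0.1]
width: 0.601
time_s: 20.22
tool_pos: [0.4484, 0.0957, 0.1133]
eef_rot: [-1.572, 0.0, -1.602]
contact_force: [-1.2, -0.8, 5.0]
width: 0.111
shift [ 0.3  1.3 -0.3] len 1.4 turn [ 0.07  0.04 -0.02] | t 20.22 tcp [448.4  95.7 113.3] rpy [-9.007e+01  2.000e-02 -9.176e+01] F [-1.2 -0.8  5. ] w 0.111 q7 -0.42
```

```bash
python3 -m handwheel '[[0,-5,0,0,0,0,255],[0,-12,0,0,0,0,255],[0,-20,0,0,0,0,255],[0,-25,0,0,0,0,255],[0,-25,0,0,0,0,255],[0,-25,0,0,0,0,255],[0,-25,0,0,0,0,255],[0,-15,0,0,0,0,255],[0,-8,0,0,0,0,255],[0,-2,0,0,0,0,255]]' 40
python3 -m handwheel '[[-10,0,-5,0,0,0,255],[-22,0,-12,0,0,0,255],[-28,0,-15,0,0,0,255],[-28,0,-15,0,0,0,255],[-28,0,-15,0,0,0,255],[-28,0,-15,0,0,0,255],[-18,0,-9,0,-4,0,255],[-10,0,-5,0,-6,0,255],[0,0,0,0,-4.8,0,255],[0,0,0,0,0,0,255]]'
python3 -m handwheel '[[0,0,0,0,0,0,255],[0,0,0,0,0,0,255]]'
python3 - <<'E'
from h import *
import pickle
go(362.3,270.4,255,-77)
w=snap('wrist');pickle.dump(w,open('w8.pkl','wb'));s=snap('scene');pickle.dump(s,open('s8.pkl','wb'))
p=np.zeros((480,800,3),np.uint8);p[:,:400]=w['color'][:,120:520,::-1];p[:,400:]=cv2.resize(s['color'][110:278,300:440,::-1],(400,480),interpolation=2)
cv2.imwrite('pics/w8.png',p)
for n,X in dict(tip=(.4062,.2805,.226),arm=(.45,.2906,.214)).items():print(n,proj(w,X))
h=cv2.cvtColor(w['color'],cv2.COLOR_RGB2HSV)
m=cv2.morphologyEx(cv2.inRange(h,(20,170,40),(34,255,255)),cv2.MORPH_OPEN,np.ones((3,3)))
for c in cv2.findContours(m,0,2)[0]:
    if cv2.contourArea(c)>100: print(cv2.boundingRect(c),cv2.contourArea(c))
E
```

```text
time_s: 21.05
tool_pos: [0.449, 0.0958, 0.2761]
eef_rot: [-1.57, 0.001, -1.602]
contact_force: [-0.0, 0.2, -1.3]
width: 0.111
time_s: 21.88
tool_pos: [0.3609, 0.2705, 0.274]
eef_rot: [-1.575, -0.0, -1.337]
contact_force: [0.8, -0.7, -0.7]
width: 0.111
time_s: 22.05
tool_pos: [0.3621, 0.2693, 0.2745]
eef_rot: [-1.574, 0.0, -1.345]
contact_force: [-0.0, -0.2, -1.2]
width: 0.107
shift [-1.  19.5  0.5] len 19.5 turn [ 0.16 -0.06 -0.01] | t 22.05 tcp [362.1 269.3 274.5] rpy [-9.016e+01  1.000e-02 -7.706e+01] F [-0.  -0.2 -1.2] w 0.107 q7 -0.52
tip (np.float64(396.99246819349435), np.float64(272.04437951799576))
arm (np.float64(466.8803998545006), np.float64(264.9779376687848))
(306, 216, 28, 166) 3373.5
(406, 201, 30, 9) 215.0
```

```bash
python3 -m handwheel '[[-1,8,0.5,0,0,0,255],[0,8,0,0,0,0,255],[0,3.5,0,0,0,0,255],[0,0,0,0,0,0,255],[0,0,5,0,0,0,255],[0,0,10,0,0,0,255],[0,0,10,0,0,0,255],[0,0,10,0,0,0,255],[0,0,5,0,0,0,255],[0,0,0,0,0,0,255]]'
python3 -c "
from h import *
go(440.3,288.4,255,-77)
s=snap('scene');cv2.imwrite('pics/s9.png',cv2.resize(s['color'][100:260,320:450,::-1],(600,600),interpolation=2))"
```

```text
time_s: 22.98
tool_pos: [0.4029, 0.2803, 0.2555]
eef_rot: [-1.572, 0.002, -1.345]
contact_force: [0.4, 0.9, -0.8]
width: 0.103
shift [ 0.5  0.5 38.3] len 38.3 turn [ 0.08 -0.04 -0.09] | t 22.98 tcp [402.9 280.3 255.5] rpy [-9.008e+01  9.000e-02 -7.704e+01] F [ 0.4  0.9 -0.8] w 0.103 q7 -0.53
```

View pics/s9.png

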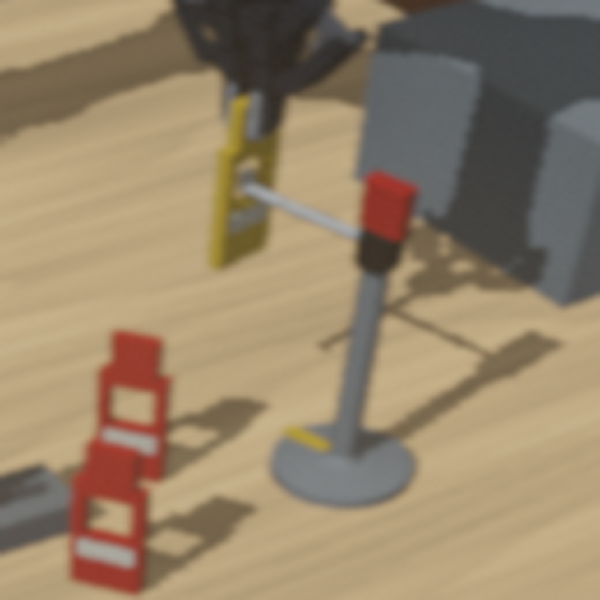

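The scene crop shows the arm's tip entering the yellow tag's window (248,187), with the arm parallel to the stripe at (308,440). That was my last viewed picture, so remaining checks are numeric.

```bash
python3 -m handwheel '[[0.4,0,6,0,0,0,255],[0,0,10,0,0,0,255],[0,0,10,0,0,0,255],[0,0,8,0,0,0,255],[0,0,4,0,0,0,255],[0,0,0,0,0,0,255],[0,6,0,0,0,0,255],[0,6,0,0,0,0,255],[0,4,0,0,0,0,255],[0,2,0,0,0,0,255]]'
python3 -m handwheel '[[0,1,0,0,0,0,255],[0,0.5,0,0,0,0,255],[0,0,0,0,0,0,255],[0,0,0,0,0,0,255]]'
python3 -c "
from h import *
go(440.3,288.4,233.3,-77)"
```

```text
time_s: 23.87
tool_pos: [0.4375, 0.2878, 0.2364]
eef_rot: [-1.574, -0.0, -1.343]
contact_force: [-0.5, -0.0, -0.9]
width: 0.108
time_s: 24.2
tool_pos: [0.4384, 0.2884, 0.2363]
eef_rot: [-1.572, 0.001, -1.343]
contact_force: [-0.6, 0.4, -0.7]
width: 0.106
shift [0.4 3.  1.9] len 3.5 turn [ 0.06  0.04 -0.05] | t 24.2 tcp [438.4 288.4 236.3] rpy [-9.006e+01  5.000e-02 -7.696e+01] F [-0.6  0.4 -0.7] w 0.106 q7 -0.53
```

```bash
python3 -m handwheel '[[0,1,0,0,0,0,255],[0,0.8,0,0,0,0,255],[0,0.5,0,0,0,0,255],[0,0,0,0,0,0,255],[0,0,0,0,0,0,255]]'
python3 -m handwheel '[[0,0.5,0,0,0,0,255],[0,0.3,0,0,0,0,255],[0,0,0,0,0,0,255],[0,0,0,0,0,0,255]]'
```

```text
time_s: 24.62
tool_pos: [0.4383, 0.2883, 0.2337]
eef_rot: [-1.572, 0.001, -1.343]
contact_force: [-0.9, 0.5, -0.1]
width: 0.107
time_s: 24.95
tool_pos: [0.4384, 0.2884, 0.2333]
eef_rot: [-1.572, 0.001, -1.343]
contact_force: [-0.5, -0.9, 1.7]
width: 0.111
```

```bash
python3 -m handwheel '[[0,0,0,0,0,0,215],[0,0,0,0,0,0,205],[0,0,0,0,0,0,195],[0,0,0,0,0,0,185],[0,0,0,0,0,0,175],[0,0,0,0,0,0,165],[0,0,0,0,0,0,165],[0,0,0,0,0,0,165],[0,0,0,0,0,0,165]]'
python3 -c "
from h import *
go(440.3,288.4,330,-77)"
```

```text
time_s: 25.7
tool_pos: [0.4383, 0.2883, 0.233]
eef_rot: [-1.572, 0.001, -1.343]
contact_force: [-0.2, -0.5, -0.1]
width: 0.352
shift [  0.3 -97.    1.8] len 97.0 turn [ 0.09  0.04 -0.04] | t 25.7 tcp [438.3 288.3 233. ] rpy [-9.009e+01  4.000e-02 -7.696e+01] F [-0.2 -0.5 -0.1] w 0.352 q7 -0.54
```

Now straight up, well clear, then back to the side, and a numeric check of tag, hook and block.

```bash
python3 -m handwheel '[[0,-3,0,0,0,0,165],[0,-6,0,0,0,0,165],[0,-10,0,0,0,0,165],[0,-15,0,0,0,0,165],[0,-20,0,0,0,0,165],[0,-20,0,0,0,0,165],[0,-20,0,0,0,0,165],[0,-16,0,0,0,0,165],[0,0,0,0,0,0,165]]'
python3 -m handwheel '[[25,0,0,0,0,0,165],[35,0,0,0,0,0,165],[35,0,0,0,0,0,165],[35,0,0,0,0,0,165],[30,0,0,0,0,0,165],[10,0,0,0,0,0,165],[0,0,0,0,0,0,165],[0,0,0,0,0,0,165],[0,0,0,0,0,0,165],[0,0,0,0,0,0,165]]'
python3 - <<'E'
from h import *
import pickle
go(440,288,233,-77)
np.set_printoptions(precision=1,suppress=True)
s0=snap('scene','s10.png');t=snap('top','t10.png');w=snap('wrist','w10.png')
def yel(im,box):
    h=cv2.cvtColor(im['color'],cv2.COLOR_RGB2HSV);m=cv2.inRange(h,(20,140,40),(34,255,255));k=np.zeros_like(m);x0,y0,x1,y1=box;k[y0:y1,x0:x1]=1
    m=m*k
    for c in cv2.findContours(m,0,2)[0]:
        if cv2.contourArea(c)>15: print(cv2.boundingRect(c),cv2.contourArea(c))
ax=np.array([.5036,.303]);u=np.array([-.974,-.225]);v=np.array([-u[1],u[0]])
P=lambda im,r,l,z:tuple(np.round(proj(im,[*(ax+u*r+v*l),z]),0))
for n,im,box in(('scene',s0,(330,100,420,220)),('top',t,(170,245,270,310))):
    print(n);yel(im,box)
    print('expected tag: top',[P(im,.065,l,.260) for l in(-.015,.015)],'bottom',[P(im,.065,l,.126) for l in(-.022,.022)])
E
```

```text
time_s: 26.45
tool_pos: [0.44, 0.2898, 0.3478]
eef_rot: [-1.565, 0.003, -1.343]
contact_force: [0.4, -0.0, 0.2]
width: 0.353
time_s: 27.28
tool_pos: [0.4763, 0.1249, 0.3429]
eef_rot: [-1.572, 0.001, -1.339]
contact_force: [1.5, 0.3, 0.6]
width: 0.357
shift [-166.9  110.1    2.2] len 199.9 turn [ 0.09  0.26 -0.08] | t 27.28 tcp [476.3 124.9 342.9] rpy [-9.009e+01  8.000e-02 -7.674e+01] F [1.5 0.3 0.6] w 0.357 q7 -0.13
scene
(375, 137, 14, 47) 211.0
expected tag: top [(np.float64(389.0), np.float64(137.0)), (np.float64(381.0), np.float64(141.0))] bottom [(np.float64(385.0), np.float64(177.0)), (np.float64(375.0), np.float64(184.0))]
top
(186, 287, 15, 9) 38.5
(200, 279, 14, 16) 62.0
expected tag: top [(np.float64(185.0), np.float64(290.0)), (np.float64(198.0), np.float64(287.0))] bottom [(np.float64(196.0), np.float64(296.0)), (np.float64(213.0), np.float64(292.0))]
```

```bash
python3 - <<'E'
from h import *
import pickle
a=pickle.load(open('a.pkl','rb'))
t=snap('top');s=snap('scene')
h=cv2.cvtColor(t['color'],cv2.COLOR_RGB2HSV)
red=cv2.inRange(h,(0,120,50),(8,255,255))|cv2.inRange(h,(172,120,50),(180,255,255));red[:,:170]=0;red[:,225:]=0;red[:240]=0;red[300:]=0
c=max(cv2.findContours(red,0,2)[0],key=cv2.contourArea);r=cv2.minAreaRect(c);b=cv2.boxPoints(r)
for i in range(4):
    P,Q=ray(t,b[i],.25),ray(t,b[(i+1)%4],.25);print(np.round(np.linalg.norm(Q-P)*1000,1),np.degrees(np.arctan2(*(Q-P)[1::-1])).round(1))
def yc(im,box,lo,hi):
    h=cv2.cvtColor(im['color'],cv2.COLOR_RGB2HSV);x0,y0,x1,y1=box;m=cv2.inRange(h[y0:y1,x0:x1],lo,hi);M=cv2.moments(m,True);return M['m00'],M['m10']/M['m00']+x0,M['m01']/M['m00']+y0
old={'color':cv2.imread('pics/s10.png')[:,:,::-1].copy()}
print('tag then/now',yc(old,(365,130,395,190),(20,140,40),(34,255,255)),yc(s,(365,130,395,190),(20,140,40),(34,255,255)))
for n,bx,lo,hi in(('green',(290,200,316,245),(45,80,40),(80,255,255)),('red1',(338,185,362,226),(0,140,60),(8,255,255)),('red2',(332,218,358,260),(0,140,60),(8,255,255)),('jar',(120,295,160,315),(0,140,60),(8,255,255))):print(n,yc(a['scene'],bx,lo,hi),yc(s,bx,lo,hi))
d=np.abs(a['scene']['color'].astype(int)-s['color']).max(2)>60;d=cv2.morphologyEx(d.astype(np.uint8),cv2.MORPH_OPEN,np.ones((3,3)))
for c in cv2.findContours(d,0,2)[0]:
    if cv2.contourArea(c)>40 and cv2.boundingRect(c)[1]>190: print('changed',cv2.boundingRect(c))
E
```

```text
17.8 -76.6
28.8 -164.8
17.7 103.3
28.8 15.4
tag then/now (276.0, 381.5108695652174, 158.8514492753623) (279.0, 381.47670250896056, 158.89247311827955)
green (221.0, 303.29411764705884, 220.04072398190044) (221.0, 303.29411764705884, 220.04072398190044)
red1 (329.0, 347.8085106382979, 207.6838905775076) (332.0, 347.78915662650604, 207.56024096385542)
red2 (407.0, 344.1646191646192, 235.01228501228502) (400.0, 344.21, 235.02)
jar (271.0, 137.37269372693726, 307.5387453874539) (272.0, 137.39705882352942, 307.5110294117647)
changed (174, 316, 46, 39)
changed (307, 291, 29, 32)
changed (93, 226, 21, 12)
changed (316, 201, 14, 21)
```

The fin heading reads about -165° from the coarse top view, against -167° for the stripe, and the tag is still. Nothing else has moved: the only changes are the block's old and new places, the tag's slot and the arm's shadow.

```bash
python3 -c "
from station import job_done
print(job_done())"
```

```text
the job is handed in; nothing more can be done
None
```

I handed the job in at about 27 s of the 72 s allowed, with the gripper clear of everything.

- **Block:** I picked it by the housing and lowered it into the nest pocket. The floor took its weight at the height I expected for a seated block. After release, the wrist view showed it level inside the walls.
- **Hook:** I turned it about 49° by its fin, from -118° to -167°, which is my best measure of the stripe's heading. A later top-view reading of the fin gave about -165°; that view is coarse, so I left it.
- **Yellow tag:** I hung it by its eye about 66 mm out from the swivel axis. In the last scene pictures it was where a hung tag should be, to within a pixel or so, and it was not swinging.
- **Other parts:** Comparing the first and last scene pictures showed the green tag, both red look-alikes and the jar unmoved. A wider check of the lower part of the picture found changes only where the block and yellow tag had been, at the nest, and one patch I took to be the arm's shadow.

No check failed. The only disagreement was the 2° between the two hook readings. After the tag was hung I used only numeric checks on the images, because I had already viewed 12 pictures.

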